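# Close a covered button in the two-station hand press

### The arm

A 6-joint arm with a two-finger parallel gripper is mounted at the origin on the work surface. World frame = base frame: x ahead of the robot, y to its left, z up, the work surface at z = 0. Lengths are in mm, angles in rad, forces in N, time in s.
With the tool pointing down it reaches from about 300 to 775 mm from the base axis. Payload 14.6 kg.
Tool frame: the origin (TCP) lies on the centre line of the jaws, within the pads' length; the fingertips stand tip_reach ahead of it and the grasp point (between the pads) lies 5 mm behind it (tip_reach is the distance from the TCP to the fingertips, in mm); z points along the fingers, y is the line along which they close (so a half turn about z gives the same grasp; the last joint's range is limited). The gripper opens to 85 mm and grips with 20 to 120 N. Pads are 22 mm wide; open, the fingers measure 114 mm over their backs; the gripper's body (76 mm by 85 mm) begins 54 mm behind the grasp point. The pads swing forward as they close: fully open they stand 13 mm farther back than shut.
Start: joints at [-1.382, 0.3, 1.521, -0, 1.321, -0.067], TCP at [139.154, -532.096, 245.281] pointing down, gripper open.
Joint ranges: [-3.03, 3.03], [-0.79, 2.21], [0.23, 2.52], [-1.04, 4.18], [0, 3.07], [-2.55, 2.55]. Speed limits (rad/s): [2.22, 2.22, 2.57, 3.14, 3.14, 3.14].

### API

Orientations are given as a rotation vector (axis times angle).
In Python, from cell import move_to, move_linear, move_joints, gripper_to, wait, solve_ik, capture, PlanningError, sign_off, boxes_of, outline_of, place_of, get_time, get_joints, get_qd, get_effort, get_tcp_pos, get_tool_rot, get_force, get_moment, get_width, get_gripper_force, tip_reach gives the robot as it stands. Calls block until the motion is done:
- move_to(position, orientation): joint-space move of the TCP to a pose.
- move_linear(position, rot=None, velocity=150, stop_force=None): straight line of the TCP; rot=None keeps the orientation; velocity is the mean speed in mm/s. With stop_force (N) it stops when the force on the tool has changed by that much, and returns True; else False.
- move_joints(angles): joint-space move.
- gripper_to(opening, strength=None): opening from 0.0 (shut) to 1.0 (fully open); strength is the grip in N (None keeps the last); returns when the fingers have stopped.
- wait(seconds).
- solve_ik(position, orientation): joint angles nearest the present ones, or None.
- capture(name): name is "side" or "top" or "wrist"; returns a dict with "img" (400x640x3 uint8, red, green, blue), "depth" (400x640 float32, mm along the optical axis (not along the pixel's ray), 0 where there is no reading), "K" (3x3 intrinsics, pixels), "distortion" ([k1, k2, p1, p2, k3] as OpenCV has them; the pictures are not rectified), "rvec" (rotation vector, rad) and "tvec" (3), from world to camera coordinates, as OpenCV has them. Camera axes: x right, y down, z forward; pixel columns grow to the right and rows downward; lengths in mm; the calibration is good to about 2 mm. A picture is of the moment at which its call begins.
A pose or a line that the arm cannot do raises PlanningError and nothing moves.
- sign_off(): hands the job in; it is judged then, once.
Trained networks look in the newest picture that a camera, given by its name, has taken for a name from the list of things; names that differ only in an ending like _2 or _b are one class to them, and where a whole thing is asked for, a point or a joint stands for the part that bears it (a point fixed in the world has none). Each returns a list of dicts, best first, with "p" (0 to 1); they miss things now and then, are a little off and sometimes report something else, mostly with a low value. They report only what shows in the picture. A call takes as long as a camera call.
- boxes_of(camera, label): "location" ([x, y, z] in mm, in world coordinates, good to about 4 mm: the middle of the surface that is visible of it).
- outline_of(camera, label): "pixels" (400x640 bool, what is visible of it).
- place_of(camera, label): "location" ([x, y, z] in mm, in world coordinates, good to about 4 mm: a listed point, or the origin of a listed thing).
Readings, each from a call of its own:
- get_time(): time.
- get_joints(): joint angles.
- get_qd(): joint speeds.
- get_effort(): joint torques, N m.
- get_tcp_pos(): TCP position.
- get_tool_rot(): TCP orientation.
- get_force(): force on the tool from outside, world axes, zero at the start.
- get_moment(): the same for the moment, N m.
- get_width(): opening from 0.0 (shut) to 1.0 (fully open).
- get_gripper_force(): force on a finger pad.
Only numpy, scipy, OpenCV 4.12 (cv2) and the standard library are available. Lean on these libraries where they do the work, as an engineer would, in place of code of your own. Each camera call takes 0.05 s, during which the arm holds its last target. There are 200 camera calls.

### The job

With the fingertips, push the sliding die shuttle of the green button press across by its end plate until it is fully home against its stop, so that the die with the blue button stands under the ram (not the empty die). Then press the red-ball lever firmly down until the ram closes on the button and goes no further, keep it pressed for a moment, and let the lever come all the way back up. Leave both dies untouched in their seats and everything else on the bench where it is.

Things in the scene. Friction and masses are not known exactly. Their poses are not given: they have to be found in the camera images.
- press: Green hand press, fixed. Origin: bench level under the ram's axis; local x to its back, y to its left, z up. Base x -80 to +135, y +-150, 20 mm high; gib bars at x +-41 to +-63, top z 38. Column x 68 to 128, y +-31; head x -32 to 128, y +-28, z 118 to 195, lever above. Nothing is over the shuttle beyond |y| = 31 mm.
- shuttle (a joint): Aluminium die shuttle, 290 mm (y) x 78 mm, top z 37.5 mm: two die seats 100 mm apart, an upturned plate at each end. Value in m along press +y: 0 mid-way (start), stops at +-0.05. At -0.05 the left (+y) seat is under the ram, at +0.05 the right one. Pushes with 4 to 8 N, no spring, stays where left. At a stop its outgoing end is 200 mm from the ram axis.
- plate_left (a point): Point on the outer face (looking to press +y) of the shuttle's left end plate, 150 mm from the shuttle's middle, z = 55 mm. Plate 70 mm wide along press x, 8 mm thick, z 22 to 69 mm. Pushing here moves the shuttle to press -y. Moves with the shuttle.
- plate_right (a point): The same on the outer face of the right (local -y) push plate; the face looks to local -y, and pushing on it moves the shuttle to local +y.
- ram_axis (a point): Fixed point of the press on the ram's vertical axis, 64 mm above the bench: where the loaded die must stand in plan.
- ram: Steel ram, round punch 33 mm across, under the head. Origin: centre of the punch's lower face, z = 92 mm with the lever up. Goes down 39 mm per rad of lever and meets the button at z = 64 mm. 1 N on the lever's ball beyond its spring force gives about 5.5 N at the punch.
- lever (a joint): Hand lever, rad: 0 is up (points to press -x, 22 degrees above level); grows as the ball goes down, limit 0.95. With the loaded die under the ram it stops firm at about 0.73. A spring lifts it back to 0 within 0.5 s when let go, pushing up on the ball with about 5 to 7 N as it is pressed down slowly.
- lever_ball (a point): Centre of the red ball knob, 38 mm across, on the lever's end, 220 mm from the pivot; z = 317 mm with the lever up, about 160 mm pressed. Free from above. Moves on an arc in the press's x-z plane about lever_pivot.
- lever_pivot (a point): Lever's pivot axis (along local y), fixed at local x +40 mm, y 0, z 235 mm of the press.
- die_loaded: Dark steel cylinder 40 mm across, brass band, with a bright blue covered button (29 mm) standing 4 mm proud on top; 36 mm high in all. Origin: centre of its underside, z = 27.5 mm seated. Loose in a 10 mm deep seat of the shuttle (under 1 mm play), rides with it; left or right seat at random.
- die_empty: Empty die: the same dark cylinder with a brass band, 32 mm high, with a plain black top. In the other seat. Origin: centre of its underside.
- shell_tray: Bystander: loose cardboard tray of button shells, 130 x 170 x 40 mm. Origin: centre of its underside.
- shears: Bystander: tailor's shears lying flat, steel blades and black handles, about 230 mm long, 14 mm high. Origin: under the middle; blades to its +x.
- thread_spool: Bystander: upright wooden spool of blue thread, 34 mm across, 52 mm high, in front of the press. Origin: centre of its underside.
- die_ring: Bystander: steel ring, 48 mm across, 26 mm high, in front of the press. Origin: centre of its underside.
- arch_punch: Bystander: dark steel arch punch standing upright, 32 mm across, 100 mm high. Origin: centre of its underside.
- shank_jar: Bystander: glass jar with a steel cap and a paper label, 68 mm across, 85 mm high. Origin: centre of its underside.
- shell_0: Bystander: loose steel button shell lying on the bench, 28 mm across, 7 mm high. Origin: centre of its underside.
- shell_1: Bystander: another loose steel button shell, the same.

How it is judged:
By the outcome, as a careful person would: the job done as asked, in the order asked, and still so for the second after the job is handed in, with the robot touching nothing.
It also fails if it takes over 61 s, if anything falls off the work surface, if the arm or the gripper's body presses on something with over 40 N, if the wrist force passes 120 N, or if a joint passes its speed limit or range.

## Working session

There is one attempt and no reset: what is moved stays moved. The work goes in short steps, each a Python script; the robot and the scene stay as the last script left them, time stands still between calls to the robot, and variables do not carry over. Pictures are saved under pics/ and viewed, at most 10 in all, crops included, and the job is handed in when it is done.

```bash
mkdir -p pics; python3 - <<'E'
from cell import *
import cv2,numpy as np
for c in ("top","side"):
    d=capture(c); cv2.imwrite(f"pics/{c}0.png",d["img"][:,:,::-1])
    for n in ("press","ram_axis","plate_left","plate_right","lever_ball","lever_pivot","ram","die_loaded","die_empty","shell_tray","shears","thread_spool","die_ring","arch_punch","shank_jar","shell_0"):
        print(c,n,[(np.round(r["location"]).tolist(),round(r["p"],2)) for r in place_of(c,n)[:2]])
print(tip_reach() if callable(tip_reach) else tip_reach,get_time(),get_tool_rot())
E
```

```text
top press [([607.0, 40.0, 1.0], 0.86)]
top ram_axis [([606.0, 38.0, 63.0], 0.67)]
top plate_left [([638.0, 176.0, 56.0], 0.84)]
top plate_right [([577.0, -106.0, 57.0], 0.64)]
top lever_ball [([445.0, 72.0, 323.0], 0.55)]
top lever_pivot [([645.0, 31.0, 235.0], 0.71)]
top ram []
top die_loaded [([592.0, -17.0, 25.0], 0.68)]
top die_empty [([619.0, 88.0, 31.0], 0.6)]
top shell_tray [([426.0, 424.0, 1.0], 0.94)]
top shears [([424.0, -354.0, -3.0], 0.77)]
top thread_spool [([592.0, -17.0, 25.0], 0.62), ([444.0, -40.0, -3.0], 0.57)]
top die_ring [([514.0, 199.0, -3.0], 0.45)]
top arch_punch [([662.0, 391.0, 0.0], 0.5)]
top shank_jar [([563.0, 450.0, -0.0], 0.79)]
top shell_0 [([418.0, 185.0, 5.0], 0.51), ([391.0, -16.0, -1.0], 0.41)]
side press [([606.0, 37.0, -0.0], 0.69), ([425.0, 419.0, -2.0], 0.37)]
side ram_axis [([608.0, 38.0, 62.0], 0.7)]
side plate_left [([640.0, 185.0, 56.0], 0.98), ([573.0, -112.0, 56.0], 0.68)]
side plate_right [([570.0, -110.0, 57.0], 0.72)]
side lever_ball [([445.0, 75.0, 320.0], 0.6)]
side lever_pivot [([645.0, 26.0, 237.0], 0.68), ([422.0, -357.0, -1.0], 0.36)]
side ram [([609.0, 37.0, 94.0], 0.42)]
side die_loaded [([599.0, -7.0, 26.0], 0.51)]
side die_empty []
side shell_tray [([426.0, 418.0, -0.0], 0.58)]
side shears [([426.0, -357.0, 2.0], 0.93)]
side thread_spool []
side die_ring [([517.0, 197.0, -1.0], 0.66)]
side arch_punch [([664.0, 388.0, 0.0], 0.73), ([512.0, 199.0, 2.0], 0.72)]
side shank_jar [([558.0, 450.0, 2.0], 0.78), ([644.0, 26.0, 238.0], 0.37)]
side shell_0 [([393.0, -18.0, 1.0], 0.5), ([419.0, 188.0, 1.0], 0.45)]
14.0 1.7 [3.11589947e+00 4.00684504e-01 9.64162601e-06]
```

View pics/top0.png

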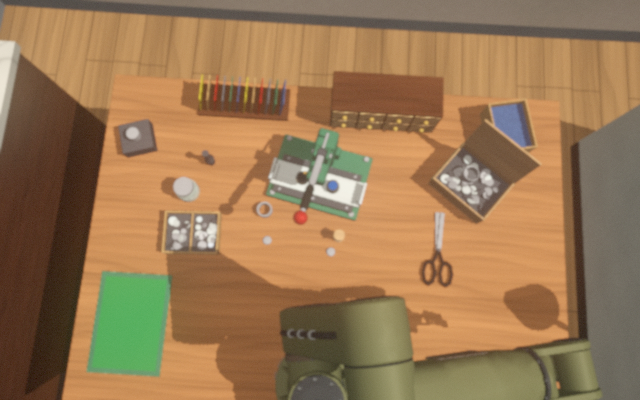

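View pics/side0.png

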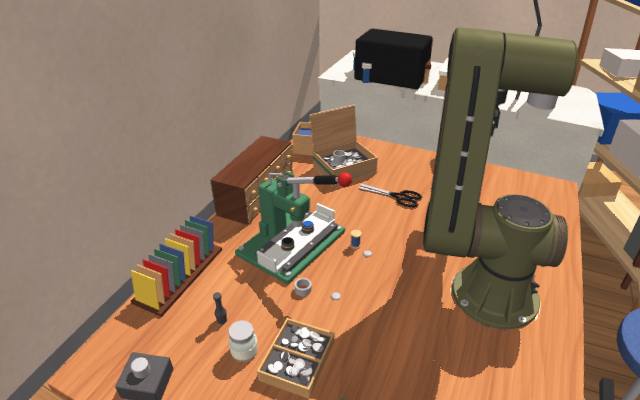

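```bash
cat > h.py <<'E'
from cell import *
import numpy as np
from scipy.spatial.transform import Rotation as R
L=np.array([[0,150],[0,-150],[0,-150],[-164,0],[-164,0],[40,0],[40,0],[0,0],[0,0],[0,0],[0,0],[0,150]],float)
W=np.array([[638,176],[577,-106],[570,-110],[445,72],[445,75],[645,31],[645,26],[607,40],[606,38],[606,37],[608,38],[640,185]],float)
l,w=L-L.mean(0),W-W.mean(0)
yaw=np.arctan2((l[:,0]*w[:,1]-l[:,1]*w[:,0]).sum(),(l*w).sum())
c,s=np.cos(yaw),np.sin(yaw); M=np.array([[c,-s],[s,c]]); T=W.mean(0)-M@L.mean(0)
def P(x,y,z): return np.r_[M@[x,y]+T,z]
def ori(sgn):
    X=sgn*np.r_[M@[0,1],0]; Z=np.array([0,0,-1.]); return R.from_matrix(np.c_[X,np.cross(Z,X),Z]).as_rotvec()
E
python3 - <<'E'
from h import *
print(yaw,T,np.round(L@M.T+T-W,1).tolist())
gripper_to(0.0); tr=tip_reach() if callable(tip_reach) else tip_reach
print("tip",tr)
a=P(0,-190,160); q=[(solve_ik(a,ori(g)),g) for g in (1,-1)]; print(q)
g=min((x for x in q if x[0] is not None),key=lambda x:np.abs(np.array(x[0])-get_joints()).max())[1]
move_to(a,ori(g)); move_linear(P(0,-190,42+tr)); print(g,get_tcp_pos(),get_force())
r=move_linear(P(0,-104,42+tr),velocity=60,stop_force=25); print(r,(get_tcp_pos()[:2]-T)@M,get_force(),get_time())
if not r:
    r=move_linear(P(0,-90,42+tr),velocity=25,stop_force=25); print(r,(get_tcp_pos()[:2]-T)@M,get_force())
E
```

```text
-0.22243392382997026 [606.15751037  37.27417916] [[1.2, 7.6], [-3.9, -3.0], [3.1, 1.0], [1.2, 1.5], [1.2, -1.5], [0.2, -2.5], [0.2, 2.5], [-0.8, -2.7], [0.2, -0.7], [0.2, 0.3], [-1.8, -0.7], [-0.8, -1.4]]
tip 14.0
[(array([-0.31937742,  0.45346173,  1.5168111 ,  0.        ,  1.17131982,
       -0.09694349]), 1), (None, -1)]
1 [ 564.72021824 -148.32424234   56.9552967 ] [-0.65062438 -0.84124984 -0.25245971]
True [  -0.32308319 -110.33045871] [-1.53343743 -3.99106658  3.22577709] 6.6167
```

```bash
python3 - <<'E'
from h import *
import cv2
z=get_tcp_pos()[2]
r=move_linear(P(0,-104,z),velocity=20,stop_force=35); print(r,(get_tcp_pos()[:2]-T)@M,get_force())
wait(.3); print((get_tcp_pos()[:2]-T)@M,get_force())
move_linear(P(0,-150,z),velocity=80); move_linear(P(0,-170,300),velocity=200)
for cam in ("top","side"):
    d=capture(cam); i=d["img"][:,:,::-1]; i=i[100:260,220:420] if cam=="top" else i[150:310,210:410]
    cv2.imwrite(f"pics/{cam}1.png",cv2.resize(i,(600,480)))
    for n in ("plate_left","plate_right","die_loaded","lever_ball","thread_spool"):
        for x in place_of(cam,n)[:1]: print(cam,n,np.round((np.array(x["location"][:2])-T)@M),np.round(x["location"]),x["p"])
print(get_time())
E
```

```text
True [  -0.44780201 -110.41232178] [-0.83875718 -4.78989379  2.9998919 ]
[  -0.60320235 -110.4587153 ] [ 0.45482712 -1.15969766  0.22970768]
top plate_left [ -3. 198.] [647. 231.  56.] 0.72
top plate_right [  3. -97.] [588. -58.  60.] 0.84
top die_loaded [-1. -5.] [604.  32.  27.] 0.45
top lever_ball [-164.   -1.] [446.  72. 321.] 0.65
top thread_spool [-1.  2.] [606.  39.  63.] 0.63
side plate_left [  0. 200.] [650. 232.  50.] 0.95
side plate_right [   0. -102.] [584. -62.  56.] 0.59
side die_loaded [-0.  5.] [607.  42.  28.] 0.51
side lever_ball [-162.    2.] [448.  75. 318.] 0.82
side thread_spool [-142. -107.] [444. -36.  -0.] 0.74
9.8
```

View pics/side1.png

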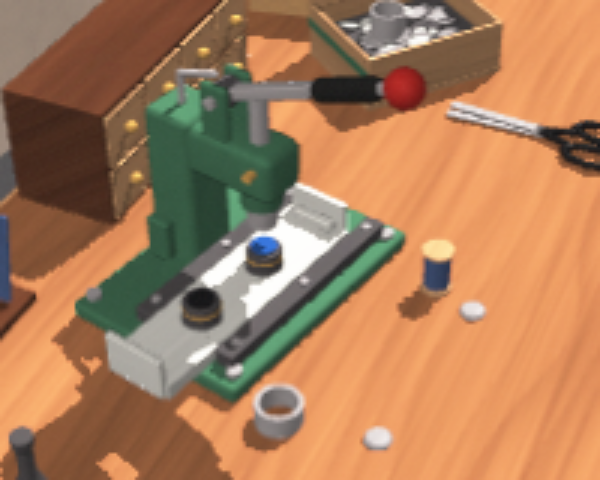

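The side view shows the blue-button die at (265,250) under the punch and the empty die at (200,305) out to the left. Both pushes stopped hard at the same spot, so the shuttle is home. Next is the lever.

```bash
python3 - <<'E'
from h import *
import cv2
def tip(th,up=0):
    a=np.radians(22)-th; return P(40-220*np.cos(a),0,235+220*np.sin(a)+19+14+up)
move_linear(P(-140,-120,400),velocity=200)
move_linear(tip(0,40),velocity=150)
r=move_linear(tip(0,3),velocity=60,stop_force=12); print(r,get_tcp_pos(),get_force())
for th in (.2,.4,.58):
    r=move_linear(tip(th),velocity=60,stop_force=35); print(th,r,get_tcp_pos()[2],get_force())
    if r: break
r=move_linear(tip(.82),velocity=25,stop_force=50); z=get_tcp_pos()[2]
print(r,z,"theta",np.radians(22)-np.arcsin((z-33-235)/220),get_force())
wait(.3); print(get_force(),get_time())
E
```

```text
False [446.28928942  73.49159619 353.67251523] [-0.37491724 -0.03847581  0.13469279]
0.2 False 308.71758903476893 [-4.62276825  0.92212428  5.8373799 ]
0.4 False 265.0282897655055 [-4.96855327  1.24980755  6.60127301]
0.58 False 225.65812872215062 [-4.75287105  1.6493906   6.6519634 ]
True 186.89046321922456 theta 0.7615607141906637 [-24.4110925    0.13678233  42.18376999]
[-22.42807256   0.27154723  38.99521119] 17.0917
```

```bash
python3 - <<'E'
from h import *
import cv2
def tip(th,up=0):
    a=np.radians(22)-th; return P(40-220*np.cos(a),0,235+220*np.sin(a)+19+14+up)
p=get_tcp_pos()
r=move_linear(p+np.r_[M@[-0.5,0],-6],velocity=20,stop_force=22); print(r,p,get_tcp_pos(),get_force())
wait(.8); print(get_force())
d=capture("side"); cv2.imwrite("pics/side2.png",cv2.resize(d["img"][130:310,210:450,::-1],(800,600)))
print([x["location"] for n in("ram","lever_ball") for x in place_of("side",n)[:1]])
for th in (.58,.4,.2,0): move_linear(tip(th),velocity=70)
print(get_force()); move_linear(tip(0,60),velocity=100)
move_linear(P(-220,-160,400),velocity=200); wait(.5)
print(get_force(),get_time())
for cam in ("top","side"):
    d=capture(cam)
    for n in ("plate_left","plate_right","die_loaded","lever_ball","ram"):
        for x in place_of(cam,n)[:1]: print(cam,n,np.round((np.array(x["location"][:2])-T)@M),np.round(x["location"]),x["p"])
    if cam=="side": cv2.imwrite("pics/side3.png",cv2.resize(d["img"][130:310,210:450,::-1],(800,600)))
E
```

```text
False [447.14727665  73.45601715 187.42792517] [447.54011441  73.42901132 185.60093139] [-22.99622723  -3.79500147  52.14270472]
[-23.77807335  -3.06641329  51.38022439]
[[606.9, 37.9, 63.2], [448.4, 77.3, 156.4]]
[0.70538167 0.16897792 3.02393117]
[-0.68998311  0.03359245 -0.22547626] 23.6667
top plate_left [-217.  102.] [417. 184.   5.] 0.73
top plate_right [  6. -96.] [590. -57.  55.] 0.85
top die_loaded [-3. -5.] [602.  33.  28.] 0.37
top lever_ball [-160.    2.] [450.  74. 321.] 0.85
side plate_left [  2. 197.] [652. 229.  51.] 0.66
side plate_right [  3. -98.] [587. -59.  56.] 0.88
side die_loaded [-2.  5.] [605.  42.  26.] 0.53
side lever_ball [-165.    0.] [445.  74. 320.] 0.56
side ram [ -90. -426.] [ 424. -358.    2.] 0.63
```

View pics/side2.png

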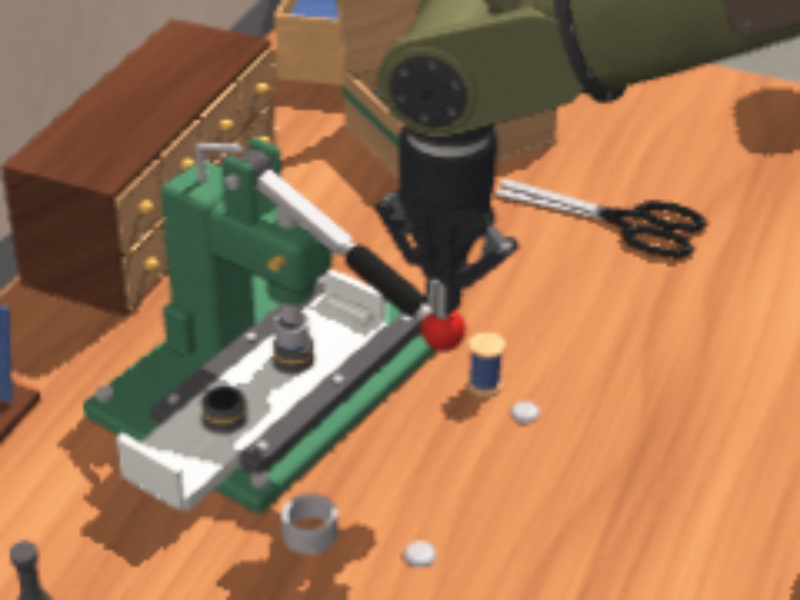

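View pics/side3.png

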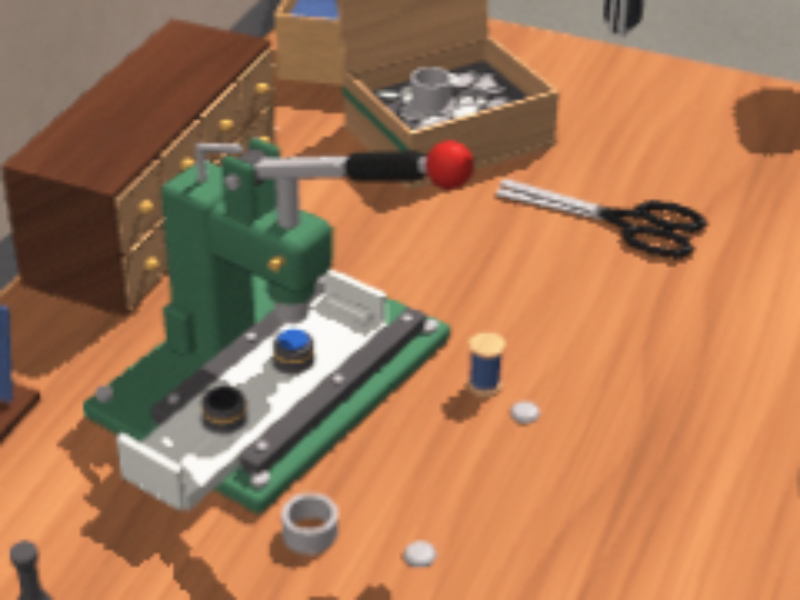

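The first picture shows the punch closed on the button at (293,330), with the ball pressed down to (443,328). The second shows the lever fully back up with its ball at (450,165), the blue die still under the ram at (293,350), and nothing else moved.

```bash
python3 -c "
from cell import *
print(sign_off())"
```

```text
the job is handed in; nothing more can be done
None
```

The job is handed in: the shuttle is home with the blue-button die under the ram, the ram was pressed firmly onto the button and held for about a second, and the lever is back up with the dies seated and nothing else seen to have moved.

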